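Hold the spring clip open over the recipe card

TASK

Squeeze the two tails of the black spring clip that sits on the low rack so that its jaws spread, lift it off, and bring it to the recipe card standing in its wooden foot. Hold it wide open over the middle of the card's top edge, one jaw well down on each side and no part of the clip touching the card, ready for a helper to slip a second card in. Finish while still squeezing and holding the clip there; never press hard on the card or its foot, and leave the bowl, glove box and jar where they are.

Things in the scene. Friction and masses are not known exactly. Their poses are not given: they have to be found in the camera images.
- clip: black plastic spring clip like a big clothes peg, about 52 g, two levers on a steel pivot; starts upright on the rack, tails up, jaws down. Origin on the pivot; y along the pivot and jaws, x across (squeeze direction), z up. It is the -x lever: its frame leans by half the opening when squeezed. Jaws 44 mm wide (y), down to 34 mm below the pivot, flat lips 10 mm tall; pivot pin's underside 4 mm below the origin.
- tail_a (a point): middle of the outer face of the -x lever's tail, 26 mm above the pivot when clamped. Tails: flat plates 26 mm wide (y), 3 mm thick, up to 37 mm above the pivot. Clamped, they spread in a V: outer width 39 mm at the top, 32 mm at this height; fully squeezed they are parallel, 18 mm wide in all. Fingertips 5 to 10 mm above the pivot, closing along x, keep clear of the jaws.
- tail_b (a point): the same on the other (+x) lever's tail. Squeezing takes about 5 N on each tail at first and 10 N when wide open; a grip of 20 to 30 N presses the clip against its stop, safely and firmly.
- clip_lever (a joint): opening angle between the clip's levers (rad): 0 as clamped on the 4 mm strip, growing as the tails are squeezed, to 0.60 at the stop (lips then about 24 mm apart at their lower edges). Springs shut when released.
- tip_a (a point): middle of the lower inner edge of the -x lever's jaw lip; when clamped, 34 mm below the pivot and 2 mm to its -x side
- tip_b (a point): the same on the +x lever; when clamped the two tips are 4 mm apart
- rack: fixed rack: wooden foot 80 x 130 x 14 mm with an upright aluminium strip 4 mm thick (x), 110 mm long (y), top edge 75 mm above the table. Origin: centre of the foot's underside. The clip straddles the strip, pivot 14 mm above its top edge, jaws reaching 20 mm down it, up to 25 mm from its middle along y; opened, it lifts straight off.
- card_stand: fixed wooden foot 70 x 140 x 22 mm with an upright stiff white recipe card: 3 mm thick (x), 120 mm wide (y), top edge 130 mm above the table. Origin: centre of the foot's underside; x the card's normal, y along the card, z up.
- card_top (a point): middle of the card's top edge, 130 mm above the stand's origin, axes as the stand's
- bowl: loose steel bowl, 140 mm across, 55 mm high, origin at the centre of its underside; to be left alone
- glove_box: loose white glove carton 100 x 170 x 75 mm, origin at the centre of its underside; to be left alone
- spice_jar: loose amber glass jar 48 mm across, 90 mm high, origin at the centre of its underside; to be left alone
Not all that is in view belongs to the job. What is shaped like the clip but yellow is not meant. Leave any yellow look-alike of the card_stand alone.

How it is judged:
On the way:
1. the clip, squeezed open by the gripper, is lifted clear of the rack (value of joint clip_lever above 0.3 rad and contact force between the fingers and clip above 2 N and contact force between clip and rack below 0.1 N and height (world z) of clip above 0.112 m), for 0.2 s.
At the end, for the whole second after the job is handed in: Gripper holds the clip open (joint > 0.40 rad, > 2 N); jaw tips on opposite sides of the card, >= 4 mm off its mid-plane, >= 8 mm below its top edge; pivot above the edge, within 30 mm of its middle and 0.35 rad of its line; under 30 mm/s; clip touches neither card, stand nor rack (< 0.3 N) (value of joint clip_lever above 0.4 rad and ((x of tip_a in the frame of card_top below -0.004 m and x of tip_b in the frame of card_top above 0.004 m) or (x of tip_b in the frame of card_top below -0.004 m and x of tip_a in the frame of card_top above 0.004 m)) and z of each of tip_a, tip_b in the frame of card_top below -0.008 m and z of clip in the frame of card_top above 0 m and y of clip in the frame of card_top between -0.03 and 0.03 m and angle between the y axis of clip and the y axis of card_stand, either way round below 0.35 rad and contact force between the fingers and clip above 2 N and contact force between clip and card_stand below 0.3 N and contact force between clip and rack below 0.3 N and linear speed of clip below 0.03 m/s); the arm keeps its last pose, push and grip.
It fails at once if the card or its stand is pressed with more than 15 N (contact force between card_stand and anything else above 15 N).
It fails at once if the bowl is moved by more than 30 mm (distance of bowl from where it was at the start of the episode above 0.03 m).
It fails at once if the glove box is moved by more than 30 mm (distance of glove_box from where it was at the start of the episode above 0.03 m).
It fails at once if the spice jar is moved by more than 30 mm (distance of spice_jar from where it was at the start of the episode above 0.03 m).
It also fails if it takes over 40 s, if anything falls off the work surface, if the arm or the gripper's body presses on something with over 40 N, if the wrist force passes 120 N, or if a joint passes its speed limit or range.

ROBOT

A 7-joint arm with a two-finger parallel gripper is mounted at the origin on the work surface. World frame = base frame: x ahead of the robot, y to its left, z up, the work surface at z = 0. Lengths are in m, angles in rad, forces in N, time in s.
With the tool pointing down it reaches from about 0.425 to 0.925 m from the base axis. Payload 6.8 kg.
Tool frame: the origin (TCP) lies on the centre line of the jaws, within the pads' length; the fingertips stand 25 mm ahead of it and the grasp point (between the pads) lies 6 mm ahead of it; z points along the fingers, y is the direction in which the jaws open and shut (so a half turn about z gives the same grasp; the last joint's range is limited). The gripper opens to 85 mm and grips with 20 to 120 N. Pads are 22 mm wide; open, the fingers measure 114 mm over their backs; the gripper's body (76 mm by 85 mm) begins 54 mm behind the grasp point. The pads swing forward as they close: fully open they stand 13 mm farther back than shut.
Start: joints at [1.145, 0.477, 0.022, 1.555, -0.011, 1.109, -0.083], TCP at [0.211, -0.641, 0.236] pointing down, gripper open.
Joint ranges: [-2.96, 2.96], [-0.34, 2.1], [-1.41, 1.46], [0.24, 2.44], [-1.37, 4.51], [0.17, 1.92], [-2.96, 2.96]. Speed limits (rad/s): [2.39, 2.39, 3.14, 3.14, 3.14, 3.14, 3.14].

INTERFACE

Orientations are given as a unit quaternion [w, x, y, z].
In Python, from station import status, cams, order, models gives the robot as it stands.
- The arm moves only by the tool move_arm, never from a script. Its argument "steps" is one flat list of numbers, 7 for each row, row after row: the gripper's target within -1 to 1 (fully open at 1, half-way at 0, shut at -1), then the shift along the world's x, y, z in cm, then the turn, a rotation vector about the world's x, y, z in degrees. A call has 1 to 8 rows; each row shifts and turns the commanded pose from where the row before left it; what a row does not reach is not made up. A row lasts 1/10 s, in which the tool goes at most 50 mm and 8.59 degrees, less where a joint would pass 70% of its speed; a pose out of reach is approached as far as the arm can. A call with a gripper value outside its range is refused whole. The fingers move at their own pace and stop on an object; "newtons" is the grip in N (left out, the last holds). Time passes only in rows, so rows that do not move let the fingers close. It gives the time, the measured TCP pose, the force and the opening at its end, in the units of the state.
- status.get_obs(): the state, without advancing time (a new reading comes with each control period).
- cams.read_camera(name): name is "side" or "top"; returns a dict with "pixels" (384x512x3 uint8, red, green, blue), "mtx" (3x3 intrinsics, pixels), "T" (4x4, takes a point from camera to world coordinates). Camera axes: x right, y down, z forward; pixel columns grow to the right and rows downward; lengths in m; the calibration is good to about 2 mm. A picture is of the moment at which its call begins. There is no depth.
- order.hand_in(): hands the job in, once; it reports no verdict.
Trained networks look in the newest picture that a camera, given by its name, has taken for a name from the list of things; names that differ only in an ending like _2 or _b are one class to them, and where a whole thing is asked for, a point or a joint stands for the part that bears it (a point fixed in the world has none). Each returns a list of dicts, best first, with "score" (0 to 1); they miss things now and then, are a little off and sometimes report something else, mostly with a low value. They report only what shows in the picture. A call takes as long as a camera call. They do not tell look-alikes from the thing itself.
- models.silhouettes(camera, query): "region" (384x512 bool, what is visible of it) and "box" ([centre column, centre row, width, height] in pixels, round what is visible of it).
- models.place_of(camera, query): "position" ([row, column] in pixels: a listed point, or the origin of a listed thing).
The state is a dict: "t": time; "q": joint angles; "joint_vel": joint speeds; "joint_torque": joint torques, N m; "eef_pos": TCP position; "tool_rot": TCP orientation; "contact_force": force on the tool from outside, world axes, zero at the start; "torque": the same for the moment, N m; "gripper_width": opening from 0.0 (shut) to 1.0 (fully open).
Only numpy, scipy, OpenCV 4.12 (cv2) and the standard library are available. Lean on these libraries where they do the work, as an engineer would, in place of code of your own. Each camera call takes 0.05 s, during which the arm holds its last target.

## Working session

There is one attempt and no reset: what is moved stays moved. The work goes in short steps, Python scripts to look and compute and a tool call to move; the robot and the scene stay as the last step left them, time stands still between calls to the robot, and variables do not carry over. Pictures are saved under pics/ and viewed, and the job is handed in when it is done.

Besides the shell and the picture viewer there is one more tool, called after "Emit:" as name(argument=value, ...) on one line, values as JSON. move_arm: Moves the arm, as the interface text tells. Its arguments: {"type":"object","properties":{"steps":{"type":"array"},"newtons":{"type":"number"}},"required":["steps"]}

```bash
mkdir -p pics; ls; python3 - <<'E'
from station import status,cams,models
import cv2,numpy as np
o=status.get_obs(); print({k:np.round(v,3) for k,v in o.items()})
for c in("side","top"):
    d=cams.read_camera(c); cv2.imwrite(f"pics/{c}0.png",d["pixels"][:,:,::-1]); print(c,np.round(d["mtx"],1).tolist(),np.round(d["T"],3).tolist())
    for n in ["clip","tail_a","tail_b","rack","card_stand","card_top","bowl","glove_box","spice_jar"]:
        print(n,[(np.round(r["position"]).tolist(),round(r["score"],2)) for r in models.place_of(c,n)][:4])
E
```

```text
pics
{'t': np.float64(0.0), 'q': array([ 1.145,  0.478,  0.022,  1.556, -0.011,  1.109, -0.083]), 'joint_vel': array([-0.001, -0.   ,  0.001, -0.   ,  0.001, -0.002,  0.001]), 'joint_torque': array([-0.0000e+00, -5.9645e+01,  1.6080e+00, -2.8119e+01,  1.3000e-02,
        9.0000e-03,  0.0000e+00]), 'eef_pos': array([ 0.211, -0.641,  0.235]), 'tool_rot': array([-0.001,  0.987,  0.158, -0.   ]), 'contact_force': array([ 0.249, -0.612,  0.61 ]), 'torque': array([ 0.021, -0.002,  0.009]), 'gripper_width': np.float64(1.003)}
side [[413.5, 0.0, 257.3], [0.0, 413.5, 191.8], [0.0, 0.0, 1.0]] [[-0.986, -0.127, 0.108, 0.396], [-0.167, 0.728, -0.665, 0.554], [0.005, -0.674, -0.739, 0.745], [0.0, 0.0, 0.0, 1.0]]
clip [([294.0, 324.0], 0.91), ([262.0, 252.0], 0.86)]
tail_a [([252.0, 241.0], 0.82), ([259.0, 256.0], 0.69), ([294.0, 333.0], 0.69), ([282.0, 322.0], 0.64)]
tail_b [([252.0, 241.0], 0.82), ([259.0, 256.0], 0.69), ([294.0, 333.0], 0.69), ([282.0, 322.0], 0.64)]
rack [([291.0, 250.0], 0.56)]
card_stand [([186.0, 278.0], 0.77), ([166.0, 346.0], 0.56), ([311.0, 133.0], 0.55)]
card_top [([129
[... 178 characters left out ...]
0]] [[0.009, -0.999, 0.049, 0.454], [-1.0, -0.009, -0.004, -0.019], [0.004, -0.048, -0.999, 0.862], [0.0, 0.0, 0.0, 1.0]]
clip [([258.0, 173.0], 0.8), ([195.0, 177.0], 0.72)]
tail_a [([266.0, 167.0], 0.82), ([203.0, 172.0], 0.78), ([253.0, 172.0], 0.67), ([190.0, 174.0], 0.64)]
tail_b [([266.0, 167.0], 0.82), ([203.0, 172.0], 0.78), ([253.0, 172.0], 0.67), ([190.0, 174.0], 0.64)]
rack [([193.0, 180.0], 0.65)]
card_stand [([276.0, 339.0], 0.97), ([203.0, 310.0], 0.79)]
card_top [([286.0, 353.0], 0.96), ([205.0, 314.0], 0.84)]
bowl [([104.0, 238.0], 0.88), ([196.0, 181.0], 0.7)]
glove_box [([110.0, 147.0], 0.73)]
spice_jar [([104.0, 323.0], 0.8), ([113.0, 148.0], 0.27), ([190.0, 178.0], 0.25)]
```

View pics/side0.png

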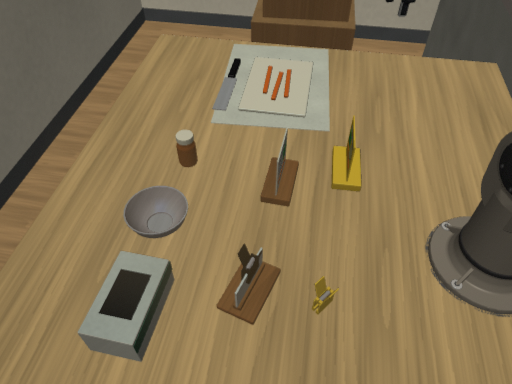

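View pics/top0.png

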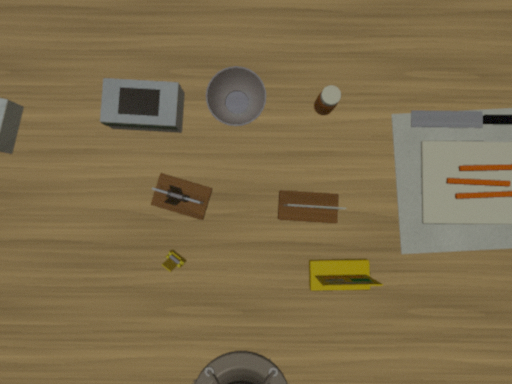

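The black clip shows in side at about (250,262) and in top at (175,195), on its brown rack. The brown card stand shows in side at (280,186) and in top at (308,207). The yellow ones are look-alikes. I'll zoom in for fine measurement.

```bash
cat > h.py <<'E'
import numpy as np,cv2
from station import status,cams,models
def cam(c):
    d=cams.read_camera(c); T=np.array(d["T"]);K=np.array(d["mtx"]); return d["pixels"],K,T
def proj(K,T,P):
    P=np.atleast_2d(P); q=(P-T[:3,3])@T[:3,:3]; return np.c_[K[0,0]*q[:,0]/q[:,2]+K[0,2],K[1,1]*q[:,1]/q[:,2]+K[1,2]]
def at_z(K,T,u,v,z):
    r=T[:3,:3]@np.array([(u-K[0,2])/K[0,0],(v-K[1,2])/K[1,1],1]); s=(z-T[2,3])/r[2]; return T[:3,3]+s*r
def crop(img,u,v,w,h,k,name):
    c=img[v-h:v+h,u-w:u+w,::-1]; cv2.imwrite("pics/"+name,cv2.resize(c,None,fx=k,fy=k,interpolation=cv2.INTER_CUBIC))
E
python3 - <<'E'
from h import *
S=cam("side");T=cam("top")
np.savez("v0.npz",s=S[0],sk=S[1],sT=S[2],t=T[0],tk=T[1],tT=T[2])
a=[]
def cr(img,u,v):
    return cv2.resize(img[v-36:v+36,u-48:u+48,::-1],None,fx=4,fy=4,interpolation=cv2.INTER_CUBIC)
A=np.vstack([np.hstack([cr(S[0],252,280),cr(S[0],282,165)]),np.hstack([cr(T[0],180,196),cr(T[0],310,207)])])
print(A.shape); cv2.imwrite("pics/zoom0.png",A)
E
```

```text
(576, 768, 3)
```

View pics/zoom0.png

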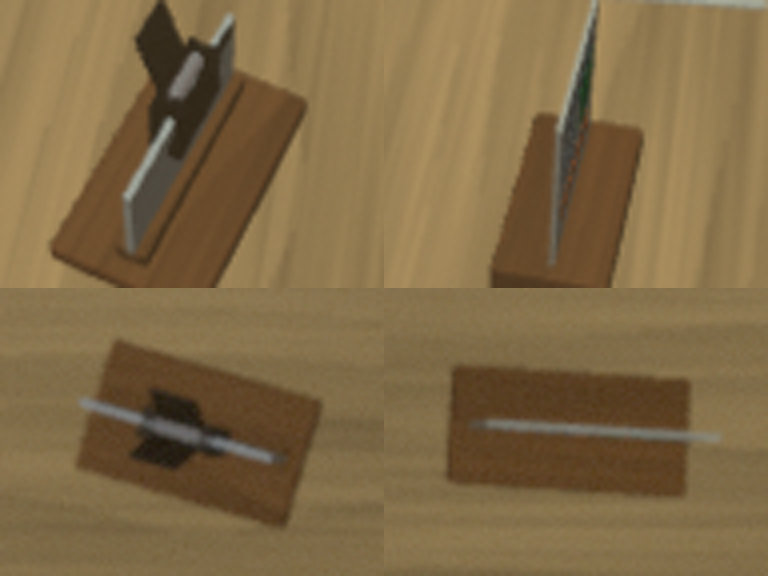

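```bash
cat > fit.py <<'E'
from h import *
from scipy.optimize import least_squares
v=np.load("v0.npz"); C={"s":(v["sk"],v["sT"]),"t":(v["tk"],v["tT"])}
def fit(obs,x0):
    def pr(p,c,P):
        ca,sa=np.cos(p[2]),np.sin(p[2]); P=np.array(P); W=np.array([p[0]+ca*P[0]-sa*P[1],p[1]+sa*P[0]+ca*P[1],P[2]]); return proj(*C[c],W)[0]
    def f(p): return np.concatenate([pr(p,c,P)-np.array(uv) for c,P,uv in obs])
    r=least_squares(f,x0,loss="soft_l1"); 
    for (c,P,uv),e in zip(obs,f(r.x).reshape(-1,2)): print(c,P,np.round(e,1))
    return r.x
h=-.375
r=[("t",(.04,.065,.014),(161.5+h,173+h)),("t",(.04,-.065,.014),(212.25+h,188.5+h)),("t",(-.04,-.065,.014),(203+h,219.75+h)),("t",(-.04,.065,.014),(151.25+h,204.75+h)),
("t",(0,.055,.075),(152+h,188.5+h)),("t",(0,-.055,.075),(200.75+h,203.25+h)),("s",(0,.055,.075),(236+h,291.5+h)),("s",(0,-.055,.075),(262+h,247.75+h))]
k=[("t",(.035,.07,.022),(279.25+h,190.5+h)),("t",(.035,-.07,.022),(338.5+h,194+h)),("t",(-.035,-.07,.022),(337.25+h,223+h)),("t",(-.035,.07,.022),(277.75+h,219.25+h)),
("t",(0,.06,.13),(288+h,205.25+h)),("t",(0,-.06,.13),(346+h,208.5+h)),("s",(0,.06,.13),(278+h,160.25+h)),("s",(0,-.06,.13),(287,130)),
("s",(.035,-.07,.022),(272.5+h,157.75+h)),("s",(-.035,-.07,.022),(298.25+h,161.5+h)),("s",(.035,.07,.022),(261+h,196+h))]
if __name__=="__main__":
    R=fit(r,[.45,.15,-.3]); print("rack",np.round(R,4))
    K=fit(k,[.42,-.15,-.05]); print("card",np.round(K,4))
    np.savez("pose.npz",R=R,K=K)
    # clip pivot candidates
    ca,sa=np.cos(R[2]),np.sin(R[2])
    im={c:v[c].copy() for c in "st"}
    for y in np.arange(-.025,.026,.005):
        W=[R[0]-sa*y,R[1]+ca*y,.089]; print(round(y,3),np.round(W,4),*[np.round(proj(*C[c],W)[0],1) for c in "st"])
E
python3 fit.py
```

```text
t (0.04, 0.065, 0.014) [-0.6 -0.1]
t (0.04, -0.065, 0.014) [0.8 0.1]
t (-0.04, -0.065, 0.014) [0.1 1.2]
t (-0.04, 0.065, 0.014) [-0.6  0.3]
t (0, 0.055, 0.075) [0.8 0.3]
t (0, -0.055, 0.075) [-0.3 -0. ]
s (0, 0.055, 0.075) [-0.9  0.6]
s (0, -0.055, 0.075) [-0.5 -1.2]
rack [ 0.4784  0.1449 -0.2843]
t (0.035, 0.07, 0.022) [0.1 0.1]
t (0.035, -0.07, 0.022) [0.1 0.1]
t (-0.035, -0.07, 0.022) [-0.   0.9]
t (-0.035, 0.07, 0.022) [-0.1  1.1]
t (0, 0.06, 0.13) [-0.6  0.2]
t (0, -0.06, 0.13) [-0.1  0.4]
s (0, 0.06, 0.13) [-0.7  1.6]
s (0, -0.06, 0.13) [-0.6 -2.9]
s (0.035, -0.07, 0.022) [-0.9 -1.4]
s (-0.035, -0.07, 0.022) [ 0.3 -1. ]
s (0.035, 0.07, 0.022) [-1. -0.]
card [ 0.4565 -0.1537 -0.0496]
-0.025 [0.4714 0.1209 0.089 ] [254.4 253.7] [185.9 198.8]
-0.02 [0.4728 0.1257 0.089 ] [253.2 255.8] [183.7 198.1]
-0.015 [0.4742 0.1305 0.089 ] [252.1 257.8] [181.5 197.4]
-0.01 [0.4756 0.1353 0.089 ] [250.9 259.8] [179.3 196.8]
-0.005 [0.477  0.1401 0.089 ] [249.7 261.9] [177.1 196.1]
0.0 [0.4784 0.1449 0.089 ] [248.5 263.9] [174.9 195.4]
0.005 [0.4798 0.1497 0.089 ] [247.2 266. ] [172.7 194.8]
0.01 [0.4812 0.1545 0.089 ] [246.  268.1] [170.5 194.1]
0.015 [0.4826 0.1593 0.089 ] [244.8 270.2] [168.2 193.4]
0.02 [0.484  0.1641 0.089 ] [243.5 272.4] [166.  192.7]
0.025 [0.4854 0.1689 0.089 ] [242.3 274.5] [163.8 192.1]
```

Emit:
move_arm(steps=[1,3,4,0,0,0,6.95,1,3,4,0,0,0,6.95,1,3,4,0,0,0,6.95,1,3,4,0,0,0,6.95,1,3,4,0,0,0,6.95,1,3,4,0,0,0,6.95,1,3,4,0,0,0,6.95,1,3,4,0,0,0,6.95], newtons=25)

```text
t: 1.9
eef_pos: [0.4519, -0.3196, 0.2365]
tool_rot: [0.0, 0.798, 0.602, 0.0]
contact_force: [0.9, -0.3, 0.1]
gripper_width: 0.999
```

Emit:
move_arm(steps=[1,0.4,4.6,0,0,0,0,1,0.4,4.6,0,0,0,0,1,0.4,4.6,0,0,0,0,1,0.2,4.6,0,0,0,0,0.3,0.2,4.6,0,0,0,0,0.3,0.2,4.6,0,0,0,0,0.3,0.2,4.6,0,0,0,0,0.3,0.2,4.6,0,0,0,0])

```text
t: 2.7
eef_pos: [0.4728, 0.0484, 0.2365]
tool_rot: [0.0, 0.8, 0.6, 0.0]
contact_force: [1.1, 0.7, -0.0]
gripper_width: 0.655
```

Emit:
move_arm(steps=[0.3,0.2,4.6,0,0,0,0,0.3,0.2,4.8,0,0,0,-0.4,0.3,0,0,-2,0,0,0,0.3,0,0,-2,0,0,0,0.3,0,0,0,0,0,0])

```text
t: 3.2
eef_pos: [0.4753, 0.1404, 0.1941]
tool_rot: [-0.001, 0.801, 0.598, -0.002]
contact_force: [-0.6, -0.5, -1.1]
gripper_width: 0.651
```

```bash
python3 - <<'E'
from h import *
S=cam("side");T=cam("top"); o=status.get_obs(); p=np.array(o["eef_pos"]);print(p,o["tool_rot"])
R=np.load("pose.npz")["R"]
def cr(c,u,v):
    img=c[0].copy(); 
    A=cv2.resize(img[v-48:v+48,u-48:u+48,::-1],None,fx=4,fy=4,interpolation=cv2.INTER_CUBIC)
    for P,col in ((p-[0,0,.025],(0,0,255)),(p-[0,0,.105],(0,255,0)),([.4776,.142,.089],(255,0,0))):
        q=(proj(c[1],c[2],P)[0]-[u-48,v-48]+.375)*4; cv2.circle(A,tuple(int(x) for x in q),3,col,-1)
    return A
cv2.imwrite("pics/z1.png",np.hstack([cr(S,250,255),cr(T,176,196)]))
E
```

```text
[0.4769518  0.1406224  0.19636304] [-1.08897904e-04  8.01831740e-01  5.97549843e-01 -1.83870994e-04]
```

View pics/z1.png

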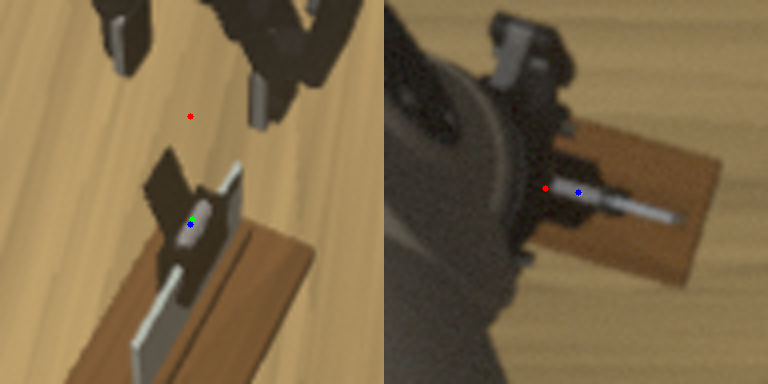

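Emit:
move_arm(steps=[0.3,0.1,0.1,-2,0,0,0,0.3,0,0,-2,0,0,0,0.3,0,0,-2,0,0,0,0.3,0,0,-1.6,0,0,0,0.3,0,0,0,0,0,0,0.3,0,0,0,0,0,0])

```text
t: 3.9
eef_pos: [0.4787, 0.1418, 0.1212]
tool_rot: [0.0, 0.802, 0.597, 0.001]
contact_force: [0.8, -0.5, 0.8]
gripper_width: 0.651
```

```bash
python3 - <<'E'
from h import *
S=cam("side");o=status.get_obs();print(o["eef_pos"],o["contact_force"])
cv2.imwrite("pics/z2.png",cv2.resize(S[0][190:334,160:340,::-1],None,fx=4,fy=4,interpolation=cv2.INTER_CUBIC))
E
```

```text
[0.4789919  0.14198382 0.12152369] [-0.22628175  0.3865043   0.59151967]
```

View pics/z2.png

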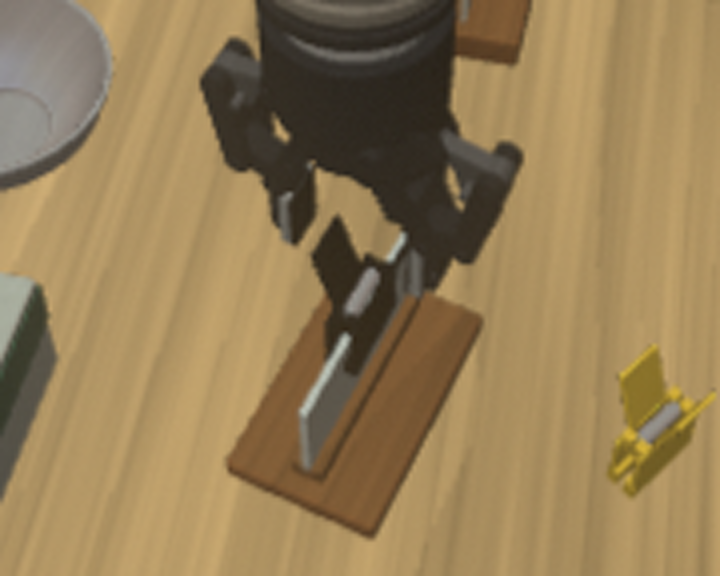

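Emit:
move_arm(steps=[0.0,-0.1,0,-0.1,0,0,0,-0.3,0,0,0,0,0,0,-0.6,0,0,0,0,0,0,-1,0,0,0,0,0,0,-1,0,0,0,0,0,0,-1,0,0,0,0,0,0,-1,0,0,0,0,0,0,-1,0,0,0,0,0,0], newtons=25)

```text
t: 4.75
eef_pos: [0.4769, 0.1418, 0.1191]
tool_rot: [-0.0, 0.802, 0.598, -0.0]
contact_force: [-0.7, 0.9, 0.3]
gripper_width: 0.158
```

```bash
python3 - <<'E'
from h import *
S=cam("side");o=status.get_obs();print(o["eef_pos"],o["contact_force"],o["gripper_width"])
cv2.imwrite("pics/z3.png",cv2.resize(S[0][220:320,190:310,::-1],None,fx=5,fy=5,interpolation=cv2.INTER_CUBIC))
E
```

```text
[0.47690811 0.14178808 0.11906912] [ 0.32392009  0.26954415 -0.29165244] 0.15738555518727398
```

View pics/z3.png

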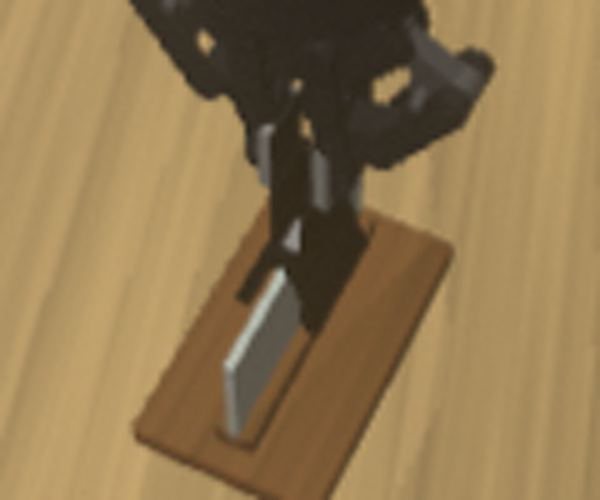

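The clip is open, with its jaws spread on both sides of the strip. I'll lift it straight up.

Emit:
move_arm(steps=[-1,0,0,0.5,0,0,0,-1,0,0,1,0,0,0,-1,0,0,1.5,0,0,0,-1,0,0,2,0,0,0,-1,0,0,2,0,0,0,-1,0,0,2,0,0,0,-1,0,0,2,0,0,0,-1,0,0,1.5,0,0,0])

```text
t: 5.6
eef_pos: [0.4772, 0.1421, 0.2464]
tool_rot: [0.0, 0.802, 0.598, 0.001]
contact_force: [-0.3, -0.7, -0.8]
gripper_width: 0.158
```

```bash
python3 - <<'E'
from h import *
S=cam("side");T=cam("top");o=status.get_obs();print(o["eef_pos"],o["contact_force"],o["gripper_width"])
cv2.imwrite("pics/z4.png",np.hstack([cv2.resize(c[v-48:v+48,u-48:u+48,::-1],None,fx=4,fy=4,interpolation=cv2.INTER_CUBIC) for c,u,v in((S[0],250,225),(T[0],176,196))]))
E
```

```text
[0.47823183 0.14251886 0.24692339] [0.70447073 0.74276647 0.67197496] 0.15851586279769223
```

View pics/z4.png

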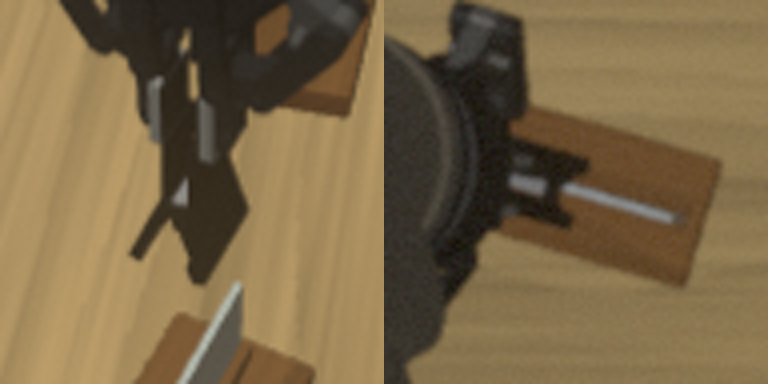

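Emit:
move_arm(steps=[-1,-0.3,-4.2,0,0,0,2,-1,-0.3,-4.2,0,0,0,2,-1,-0.3,-4.2,0,0,0,2,-1,-0.3,-4.2,0,0,0,2,-1,-0.3,-4.2,0,0,0,2,-1,-0.3,-4.2,0,0,0,2,-1,-0.3,-4.3,0,0,0,1.7,-1,0,0,0,0,0,0])

```text
t: 6.5
eef_pos: [0.4542, -0.1596, 0.2433]
tool_rot: [0.0, 0.728, 0.686, -0.001]
contact_force: [-0.8, 0.3, -0.6]
gripper_width: 0.16
```

```bash
cat > chk.py <<'E'
from h import *
import sys
S=cam("side");T=cam("top");o=status.get_obs();p=np.array(o["eef_pos"]);q=o["tool_rot"]
print(p,o["contact_force"],o["gripper_width"],"jaw",2*np.arctan2(q[2],q[1])-np.pi/2)
K=np.load("pose.npz")["K"]; ca,sa=np.cos(K[2]),np.sin(K[2]); ex=np.array([ca,sa,0]);ey=np.array([-sa,ca,0])
top=np.array([K[0],K[1],.13]); d=p-top; print("rel x,y,z(pivot)",d@ex,d@ey,d[2]-.03)
out=[]
for c,(u,v) in ((S,(282,150)),(T,(318,207))):
    A=cv2.resize(c[0][v-48:v+48,u-48:u+48,::-1],None,fx=4,fy=4,interpolation=cv2.INTER_CUBIC)
    for P,col in ((top+.06*ey,(0,0,255)),(top-.06*ey,(0,0,255)),(top,(0,0,255)),(p-[0,0,.03],(255,0,0))):
        z=(proj(c[1],c[2],P)[0]-[u-48,v-48]+.375)*4; cv2.circle(A,tuple(int(x) for x in z),2,col,-1)
    out.append(A)
cv2.imwrite("pics/"+sys.argv[1],np.hstack(out))
E
python3 chk.py z5.png
```

```text
[ 0.45532273 -0.15394541  0.24350797] [ 0.23005301  0.24886141 -0.29966143] 0.15911328548117765 jaw -0.05331947095892353
rel x,y,z(pivot) -0.00112109777027333 -0.00032612725410481255 0.08350797058793011
```

View pics/z5.png

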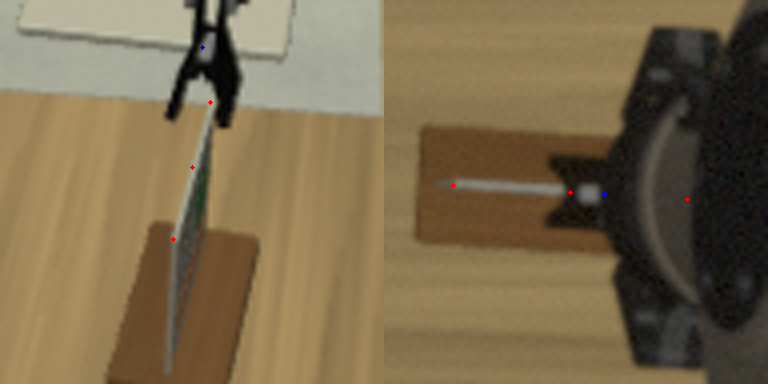

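Emit:
move_arm(steps=[-1,0.15,0,-1,0,0,0,-1,0,0,-1.5,0,0,0,-1,0,0,-1,0,0,0,-1,0,0,-0.7,0,0,0,-1,0,0,0,0,0,0])

```text
t: 7.1
eef_pos: [0.4568, -0.1524, 0.2009]
tool_rot: [-0.001, 0.724, 0.69, -0.0]
contact_force: [0.1, 0.6, -0.3]
gripper_width: 0.156
```

```bash
python3 chk.py z6.png
```

```text
[ 0.45763801 -0.15286573  0.20217061] [ 0.55224928  0.30636416 -0.03174385] 0.15811138204480954 jaw -0.049891754251312426
rel x,y,z(pivot) 0.0011377504605549706 0.0008671150626038127 0.04217061382644924
```

View pics/z6.png

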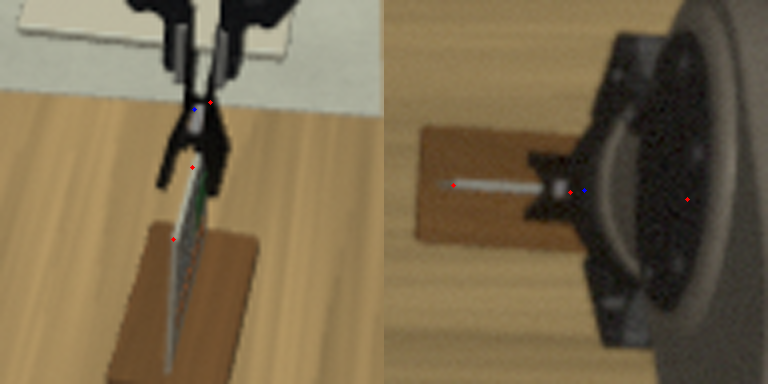

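Tips straddle the card edge in both views (side mid (187,190) against the card at (185,193); top mid row 186 against 187.5). I'll shift slightly toward −x and descend.

Emit:
move_arm(steps=[-1,-0.1,0,-0.5,0,0,0,-1,0,0,-0.5,0,0,0,-1,0,0,-0.5,0,0,0,-1,0,0,-0.5,0,0,0,-1,0,0,-0.5,0,0,0,-1,0,0,-0.2,0,0,0,-1,0,0,0,0,0,0,-1,0,0,0,0,0,0])

```text
t: 8.0
eef_pos: [0.4565, -0.1532, 0.1752]
tool_rot: [0.0, 0.725, 0.689, 0.0]
contact_force: [0.5, 0.4, 0.0]
gripper_width: 0.161
```

```bash
python3 chk.py z7.png
```

```text
[ 0.45662703 -0.15323338  0.17532338] [-0.11015055 -0.76789653 -0.28860007] 0.15979809660560745 jaw -0.050448138608960136
rel x,y,z(pivot) 0.0001462692011320912 0.0004497480970764264 0.015323376923649601
```

View pics/z7.png

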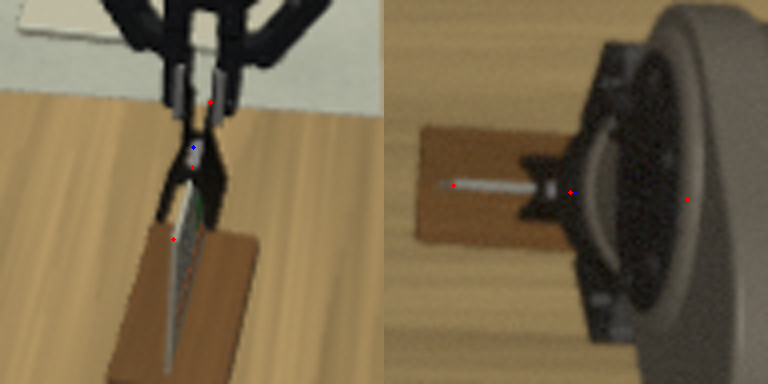

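```bash
python3 - <<'E'
from station import status,cams,order
o=[]
for i in range(3):
    cams.read_camera("side"); s=status.get_obs(); print(s["t"],s["eef_pos"],s["contact_force"],s["gripper_width"],abs(s["joint_vel"]).max())
print(order.hand_in())
E
```

```text
8.15 [ 0.4565994  -0.15326099  0.1753302 ] [ 0.30859148 -0.48203822  0.01997185] 0.15657724630220737 0.001886328919721027
8.2 [ 0.45656627 -0.15325898  0.17529621] [ 0.48381187 -0.30886284 -0.86242189] 0.1626471997222405 0.0026300074111142427
8.25 [ 0.45654697 -0.15325355  0.17528759] [-0.09957016  0.97860439  0.16824252] 0.15461590168862913 0.0015815629648984928
the job is handed in; nothing more can be done
None
```

I squeezed the black clip open on the rack with a 25 N grip, lifted it straight off and brought it to the card. I handed the job in at about 8 s, still squeezing and holding it over the middle of the card's top edge.

My last checks, from the robot's state and the camera fit:
- **Position:** the pivot is about 15 mm above the edge, about 0.1 mm off the card's plane and 0.5 mm from its middle. The tool's closing direction is within 0.001 rad of the card's normal. These rest on the camera calibration, which is good to about 2 mm, and assume the pivot sits 30 mm below the tool point.
- **Jaws:** both pictures show one jaw on each side of the card, evenly spaced. By the clip's given dimensions, the tips should be about 17 mm below the edge and 12 mm to each side. I did not measure the tips directly.
- **Stillness and contact:** the arm was at rest, and the wrist force readings were only noise, under 1 N. That noise is larger than the 0.3 N contact limit, so the absence of contact rests on the pictures.
- **Disagreements:** the gripper's opening reading gives about 13 mm where 18 mm was expected, but the pictures showed the clip wide open. At the far top corner of the card, the side-view fit was off by up to 3 pixels. That corner was only a rough reading, and a later close-up overlay lay on the card's edge.

The bowl, glove box and jar stayed out of the arm's way. I did not re-measure their positions at the end.

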